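# Swap the bust plinths and hold the new one in the drilling jig

### The job

The drilled blue plinth is still in the drilling jig and the undrilled pale plinth waits on the cork mat: swap them, so that the blue one stands in the middle of the mat and the pale one stands upright on the jig board, long side to the aluminium fence and one end within about a centimetre of the red stop block, and let go of both. Then give the pale plinth one firm diagonal push (its bevelled edge away from the fence is the place for it), so that it is flush against the fence and pressed down on the board at the same time, and finish while still holding that push, ready for me to drill. Leave the grey bust, the paint jar and the brush pot alone.

Things in the scene. Friction and masses are not known exactly. Their poses are not given: they have to be found in the camera images.
- blue_center (a point): Centre (30 mm above the underside) of the loose drilled plinth, blue-painted wood, brass bush in its top: 60 mm wide (own x), 110 mm long (own y), 60 mm high, 0.2 to 0.34 kg. Both long top edges are bevelled 15 mm at 45 degrees, so the long sides are upright up to 45 mm and the flat top is 30 mm wide. A half turn about z makes no difference. Starts on the jig board, over 45 mm from the fence.
- pale_center (a point): Centre (30 mm above the underside) of the loose undrilled plinth, pale wood, thin dark cross on its top: same shape, size, mass and axes as the blue one. Starts on the cork mat. On the board, which is smooth and waxed like the fence, it slides at a push of about 1 N. Each bevel rises at 45 degrees from 45 mm height at the long side to 60 mm height 15 mm further in.
- jig_corner (a point): Fixed drilling jig: the inner corner where the fence's and stop block's inner faces meet the top of the board, 18 mm above the bench. x points square at the fence (away from the robot), y along the fence towards the stop, z up. Wanted on the pale plinth: a firm push, about 20 N, half-way between straight down and straight at the fence.
- jig_fence: Aluminium fence of the jig, fixed: a wall beyond x = 0 of jig_corner, 20 mm thick, 200 mm long, rising 45 mm above the board. Axes parallel to jig_corner. Origin under the middle of the board at bench height, 90 mm short of the fence's inner face.
- jig_board: Plywood board of the jig, fixed, 220 mm (x) by 200 mm (y), its top 18 mm above the bench; origin under its middle at bench height, axes parallel to jig_corner. In jig_corner's axes it spans x -200 to +20 mm and y -185 to +15 mm.
- jig_stop: Red stop block of the jig, fixed, beyond y = 0 of jig_corner: 15 mm thick, 38 mm high above the board, running 70 mm from the fence towards the robot. Origin and axes as those of jig_board.
- mat_top (a point): Middle of the top of the fixed cork mat, 160 mm (its x) by 170 mm (its y), 6 mm thick. Jig and mat lie to the left and right of the robot, either way round; between them, about 0.5 m straight ahead of the robot, the bench is free (150 mm wide) for parking a plinth.
- bust_center (a point): Bystander: small grey plaster bust, 90 mm across, 162 mm high; the point is on its axis 80 mm up.
- jar_center (a point): Bystander: paint jar with orange cap, 64 mm across, 85 mm high; the point is half-way up.
- pot_center (a point): Bystander: white ceramic pot of brushes, 72 mm across, 85 mm high (brushes to 165 mm); the point is half-way up the pot.
- blue: The blue plinth again; this origin is the centre of its underside.
- pale: The pale plinth again; this origin is the centre of its underside.
Mind the look-alikes: they are no part of the job. Several things look just like the part that bears mat_top: the one meant starts farthest to the robot's left. Of the things that look like the blue, the larger one is meant.

How it is judged:
By the outcome, as a careful person would: the job done as asked, in the order asked, and still so for the second after the job is handed in, while the arm keeps its last pose, push and grip.
It also fails if it takes over 72 s, if anything falls off the work surface, if the arm or the gripper's body presses on something with over 40 N, if the wrist force passes 120 N, or if a joint passes its speed limit or range.

### The arm

A 6-joint arm with a two-finger parallel gripper is mounted at the origin on the work surface. World frame = base frame: x ahead of the robot, y to its left, z up, the work surface at z = 0. Lengths are in m, angles in rad, forces in N, time in s.
With the tool pointing down it reaches from about 0.325 to 0.85 m from the base axis. Payload 4.4 kg.
Tool frame: the origin (TCP) lies at the centre of the arm's flange, where the gripper is bolted on; the fingertips stand 199 mm ahead of it and the grasp point (between the pads) lies 180 mm ahead of it (env.nose_length is the z of the fingertips in the tool frame, in m); z points along the fingers, y is the line along which they close (so a half turn about z gives the same grasp; the last joint's range is limited). The gripper opens to 94 mm and grips with 3 to 60 N. Pads are 16 mm wide; open, the fingers measure 119 mm over their backs; the gripper's body (75 mm by 177 mm) begins 78 mm behind the grasp point.
Start: joints at [-1.468, 0.207, 1.542, -0, 1.393, -0.15], TCP at [0.144, -0.557, 0.405] pointing down, gripper open.
Joint ranges: [-2.73, 2.73], [-0.86, 2.22], [0.23, 2.46], [-1.11, 4.25], [0.08, 2.63], [-2.82, 2.82]. Speed limits (rad/s): [2.79, 2.79, 3.14, 3.14, 3.14, 3.14].

### API

Orientations are given as a unit quaternion [w, x, y, z].
In Python, from cell import env, read_camera, camera_params, models gives the robot as it stands. The module is installed in compiled form; this text tells all that it offers.
- The arm moves only by the shell command python3 -m creep 'ROWS' [FORCE]. ROWS is JSON, a list that holds one entry, the list of rows, each a list of 5 numbers: the shift along the tool's x, y, z in mm, then the turn about the tool's z in rad, then the opening, from 0 (shut) to 1 (fully open). A call has 1 to 12 rows; each row shifts and turns the commanded pose from where the row before left it, along the tool's axes as they then stand; what a row does not reach is not made up. A row lasts 1/12 s, in which the tool goes at most 41.7 mm and 7.16 degrees, less where a joint would pass 70% of its speed; a pose out of reach is approached as far as the arm can. A call is refused whole if a number of a shift passes 41.7 or a number of a turn 0.125, either way. A call with a gripper value outside its range is refused whole. The fingers move at their own pace and stop on an object; FORCE is the grip in N (left out, the last holds). Time passes only in rows, so rows that do not move let the fingers close. It gives the time, the measured TCP pose, the force, the opening and the grip force at its end, in the units of the state.
- env.get_state(): the state, without advancing time (a new reading comes with each control period).
- read_camera(name): name is "scene" or "top" or "wrist"; returns the picture (480x640x3 uint8, red, green, blue); there is no depth.
- camera_params(name): a dict with "mtx" (3x3 intrinsics, pixels), "origin" and "orientation" of the camera in the world; the wrist camera has in their place "tool_from_camera" (4x4, takes a point from camera to tool coordinates, whose origin is the TCP and whose axes are the flange's). Camera axes: x right, y down, z forward; pixel columns grow to the right and rows downward; lengths in m; the calibration is good to about 2 mm. A picture is of the moment at which its call begins: read the wrist's pose just before it. camera_params takes no time and is no camera call.
- env.finish_job(): hands the job in; it is judged then, once.
Trained networks look in the newest picture that a camera, given by its name, has taken for a name from the list of things; names that differ only in an ending like _2 or _b are one class to them, and where a whole thing is asked for, a point or a joint stands for the part that bears it (a point fixed in the world has none). Each returns a list of dicts, best first, with "confidence" (0 to 1); they miss things now and then, are a little off and sometimes report something else, mostly with a low value. They report only what shows in the picture. A call takes as long as a camera call. They do not tell look-alikes from the thing itself.
- models.find_in(camera, query): "extent" ([left, top, right, bottom] in pixels, round what is visible of it).
- models.pinpoint(camera, query): "point" ([column, row] in pixels: a listed point, or the origin of a listed thing).
The state is a dict: "clock": time; "joint_pos": joint angles; "joint_vel": joint speeds; "joint_torque": joint torques, N m; "tcp_pos": TCP position; "tool_rot": TCP orientation; "wrist_force": force on the tool from outside, world axes, zero at the start; "ft_torque": the same for the moment, N m; "opening": finger opening in m; "grasp_force": force on a finger pad.
Only numpy, scipy, OpenCV 4.12 (cv2) and the standard library are available. Lean on these libraries where they do the work, as an engineer would, in place of code of your own. Each camera call takes 0.05 s, during which the arm holds its last target. There are 200 camera calls.

## Working session

There is one attempt and no reset: what is moved stays moved. The work goes in short steps, Python scripts to look and compute and a shell command to move; the robot and the scene stay as the last step left them, time stands still between calls to the robot, and variables do not carry over. Pictures are saved under pics/ and viewed, at most 10 in all, crops included, and the job is handed in when it is done.

```bash
mkdir -p pics; cat > h.py <<'E'
import numpy as np, cv2
from scipy.spatial.transform import Rotation as R
from cell import env, read_camera, camera_params, models
def q2R(q): return R.from_quat([q[1],q[2],q[3],q[0]]).as_matrix()
def cam(name):
    p=camera_params(name); K=np.array(p['mtx'])
    if name=='wrist':
        s=env.get_state(); T=np.array(p['tool_from_camera']); Rt=q2R(s['tool_rot'])
        return K, Rt@T[:3,:3], Rt@T[:3,3]+np.array(s['tcp_pos'])
    return K, (q2R(p['orientation']) if np.size(p['orientation'])==4 else np.array(p['orientation'])), np.array(p['origin'])
def ray(name,px,z):
    K,Rc,o=cam(name); d=Rc@np.linalg.inv(K)@[px[0],px[1],1]
    return o+d*(z-o[2])/d[2]
def proj(name,P):
    K,Rc,o=cam(name); v=K@Rc.T@(np.array(P)-o); return v[:2]/v[2]
def shot(name,f):
    im=read_camera(name); cv2.imwrite('pics/'+f,im[:,:,::-1]); return im
E
python3 - <<'E'
from h import *
np.set_printoptions(precision=3,suppress=True)
s=env.get_state(); print(s)
Z=dict(blue_center=.048,pale_center=.036,jig_corner=.018,mat_top=.006,bust_center=.08,jar_center=.0425,pot_center=.0425,blue=.018,pale=.006)
for c in ('top','scene'):
    shot(c,c+'0.png'); print(c,cam(c)[2])
    for q,z in Z.items():
        for r in models.pinpoint(c,q): print(q,np.array(r['point']),round(r['confidence'],2),ray(c,r['point'],z))
E
```

```text
{'clock': 0.0, 'joint_pos': array([-1.468,  0.207,  1.543, -0.   ,  1.393, -0.15 ]), 'joint_vel': array([-0.   , -0.   ,  0.001,  0.   , -0.002, -0.001]), 'joint_torque': array([  0.   , -37.088, -28.142,   0.07 ,   0.036,  -0.   ]), 'tcp_pos': array([ 0.144, -0.556,  0.404]), 'tool_rot': array([-0.001,  0.992,  0.126,  0.   ]), 'wrist_force': array([-0.046,  0.118,  0.228]), 'ft_torque': array([ 0.009, -0.055, -0.065]), 'grasp_force': 0.0, 'opening': 0.09374509542643097}
top [0.25  0.02  1.553]
blue_center [275.1 319.6] 0.76 [0.36  0.122 0.048]
blue_center [240.2 252.6] 0.59 [0.541 0.203 0.048]
pale_center [394.6 243.2] 0.9 [ 0.538 -0.206  0.036]
pale_center [299.8 172.8] 0.37 [0.752 0.032 0.036]
mat_top [395.5 249. ] 0.97 [ 0.527 -0.211  0.006]
mat_top [491.9 244.5] 0.58 [ 0.52  -0.473  0.006]
mat_top [297.7 170.7] 0.32 [0.769 0.037 0.006]
bust_center [296.1 173.1] 0.9 [0.737 0.041 0.08 ]
bust_center [394.7 242.9] 0.26 [ 0.53 -0.2   0.08]
jar_center [341.9 169.1] 0.62 [ 0.752 -0.083  0.042]
pot_center [141.2 249.1] 0.92 [0.571 0.464 0.042]
blue [239.2 256.2] 0.83 [0.537 0.21  0.018]
pale [391.  246.3] 0.76 [ 0.535 -0.2    0.006]
scene [ 1.575 -0.461  0.808]
blue_center [327.  207.7] 0.85 [0.379 0.125 0.048]
blue_center [372.7 228.4] 0.64 [0.547 0.199 0.048]
jig_corner [415.9 251.3] 0.85 [0.666 0.278 0.018]
mat_top [238.9 268.9] 0.87 [ 0.527 -0.217  0.006]
bust_center [357.8 268.2] 0.85 [0.741 0.04  0.08 ]
bust_center [379.8 241. ] 0.65 [0.655 0.156 0.08 ]
jar_center [317.2 295.6] 0.58 [ 0.758 -0.081  0.042]
pot_center [451.7 215.5] 0.72 [0.572 0.475 0.042]
blue [375.4 233.1] 0.72 [0.533 0.219 0.018]
blue [323.2 217.2] 0.68 [0.383 0.11  0.018]
pale [242.8 269.8] 0.79 [ 0.536 -0.208  0.006]
```

View pics/top0.png

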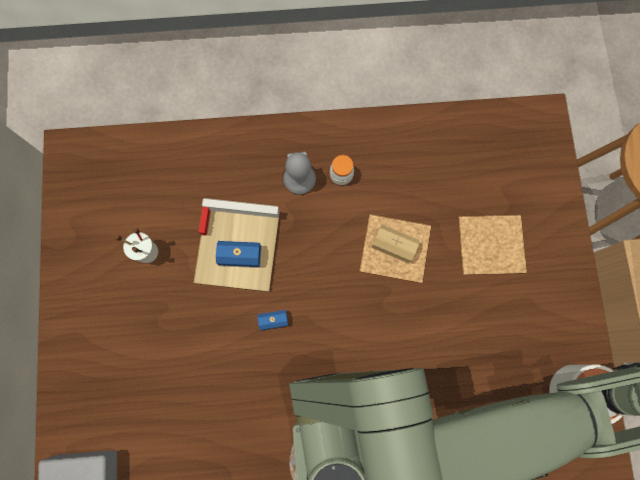

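View pics/scene0.png

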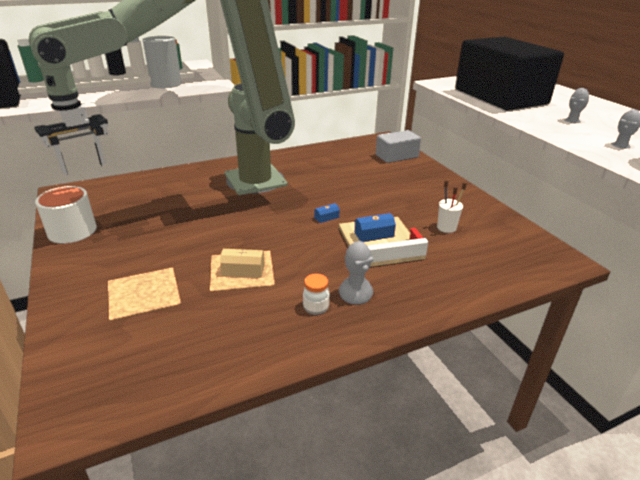

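The pictures show the jig at upper left: fence at about (240,207), stop at (204,220), and the large blue plinth at (238,253). The small blue look-alike is at (272,320). The pale plinth is at (397,241) on the near mat, centred at (395,249), and the decoy mat is at (492,244). Bust (298,172), jar (342,168) and pot (140,248) are clear of the route. Next I move over the mat.

```bash
python3 -m creep '[[[0,0,0,-0.119,1],[0,0,0,-0.119,1],[0,0,0,-0.119,1],[0,0,0,-0.119,1],[0,0,0,-0.119,1],[0,0,0,-0.119,1],[0,0,0,-0.119,1],[0,0,0,-0.119,1]]]' 20
python3 -m creep '[[[36,18.5,0,0,1],[36,18.5,0,0,1],[36,18.5,0,0,1],[36,18.5,0,0,1],[36,18.5,0,0,1],[36,18.5,0,0,1],[36,18.5,0,0,1],[36,18.5,0,0,1],[36,18.5,0,0,1],[36,18.5,0,0,1],[36,18.5,0,0,1],[36,18.5,0,0,1]]]'
python3 -m creep '[[[36,18.5,0,0,1],[0,0,0,0,1],[0,0,0,0,1]]]'
python3 - <<'E'
from h import *
np.set_printoptions(precision=3,suppress=True)
p=camera_params('wrist'); print(p)
s=env.get_state(); print(s['tcp_pos'],s['tool_rot'],s['clock'])
shot('wrist','w1.png')
for q,z in dict(pale_center=.036,mat_top=.006,pale=.006).items():
    for r in models.pinpoint('wrist',q): print(q,np.array(r['point']),round(r['confidence'],2),ray('wrist',r['point'],z))
E
```

```text
clock: 1.67
tcp_pos: [0.1438, -0.5567, 0.4046]
tool_rot: [0.0, 0.822, 0.569, 0.0]
wrist_force: [-0.5, -0.0, 0.3]
opening: 0.0939
grasp_force: 0.0
clock: 2.67
tcp_pos: [0.5069, -0.2311, 0.4049]
tool_rot: [0.0, 0.824, 0.567, 0.0]
wrist_force: [0.4, -0.6, 0.4]
opening: 0.094
grasp_force: 0.0
clock: 2.92
tcp_pos: [0.537, -0.2041, 0.4045]
tool_rot: [-0.0, 0.823, 0.568, -0.0]
wrist_force: [-0.5, -0.1, 0.5]
opening: 0.0938
grasp_force: 0.0
{'mtx': array([[342.302,   0.   , 311.286],
       [  0.   , 342.302, 239.394],
       [  0.   ,   0.   ,   1.   ]]), 'tool_from_camera': array([[-0.001, -0.967, -0.254,  0.073],
       [ 1.   , -0.   , -0.001, -0.001],
       [ 0.001, -0.254,  0.967,  0.021],
       [ 0.   ,  0.   ,  0.   ,  1.   ]])}
[ 0.537 -0.204  0.404] [-0.     0.823  0.568 -0.   ] 2.9167
pale_center [313.1 227.5] 0.58 [ 0.534 -0.212  0.036]
mat_top [373.8 411.8] 0.83 [ 0.517 -0.479  0.006]
pale [316.7 222.1] 0.8 [ 0.538 -0.214  0.006]
```

View pics/w1.png

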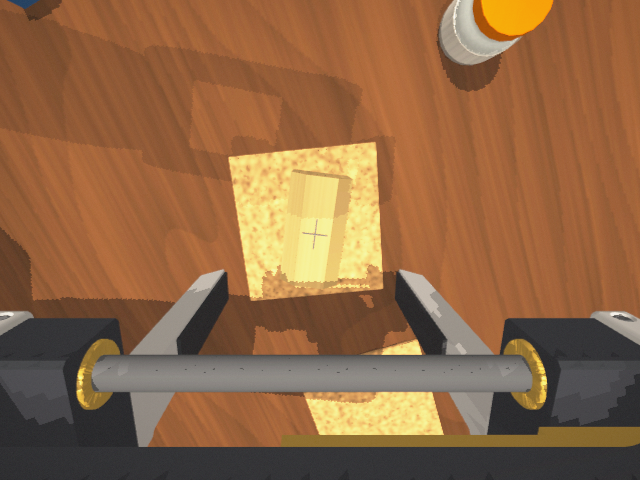

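The wrist image shows the cross at about (314,234) and the mat corners at about (229,157), (375,143), (383,290) and (251,300). I'll take an enlarged crop for exact edges.

```bash
python3 - <<'E'
from h import *
np.set_printoptions(precision=4,suppress=True)
im=cv2.imread('pics/w1.png')[155:300,270:370]
cv2.imwrite('pics/w1c.png',cv2.resize(im,None,fx=4,fy=4,interpolation=cv2.INTER_CUBIC))
c=[ray('wrist',p,.006) for p in [(229,157),(375,143),(383,290),(251,300)]]
print(np.array(c)[:,:2], np.mean(c,0)); print([np.linalg.norm(c[i]-c[i-1]) for i in range(4)])
print([np.degrees(np.arctan2(*(c[i]-c[i-1])[1::-1])) for i in range(4)])
print('cross',ray('wrist',(314,234),.066))
E
```

```text
[[ 0.4753 -0.114 ]
 [ 0.6258 -0.1567]
 [ 0.5817 -0.3195]
 [ 0.4304 -0.275 ]] [ 0.5283 -0.2163  0.006 ]
[np.float64(0.16704038685338196), np.float64(0.1564792864606193), np.float64(0.16867833775453903), np.float64(0.15762906203871802)]
[np.float64(74.43723652952825), np.float64(-15.809933526103665), np.float64(-105.17746179058564), np.float64(163.59785608279822)]
cross [ 0.5348 -0.2123  0.066 ]
```

View pics/w1c.png

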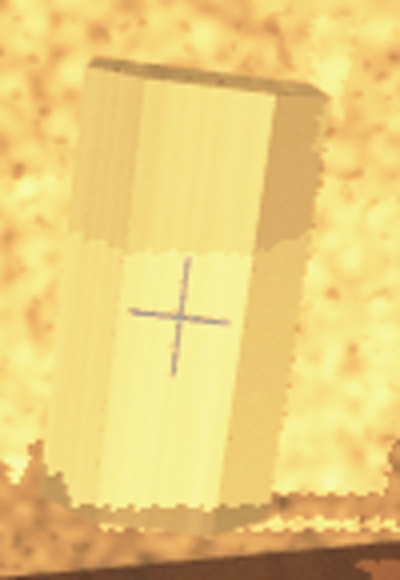

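The crop gives the flat top's corners at image (305.75,175), (339,179.25), (295.5,280.5) and (324.5,282.5), with the cross at (315.3,234.5).

```bash
cat >> h.py <<'E'
def head():
    M=q2R(env.get_state()['tool_rot']); return np.arctan2(M[1,0],M[0,0])
def go(xy,h,z=None):
    "turn needed and shift (mm) in tool axes after turning, so TCP is over xy with tool-x heading h"
    s=env.get_state(); d=np.array(xy[:2])-s['tcp_pos'][:2]
    c,n=np.cos(h),np.sin(h)
    print('turn',round(head()-h,3),'shift x,y',1000*(d@[c,n]),1000*(d@[n,-c]),'down',None if z is None else 1000*(s['tcp_pos'][2]-z), s['clock'])
E
python3 - <<'E'
from h import *
np.set_printoptions(precision=4,suppress=True)
a,b,c,d=[ray('wrist',p,.066) for p in [(305.75,175),(339,179.25),(295.5,280.5),(324.5,282.5)]]
n=np.linalg.norm
print(n(a-b),n(c-d),n(a-c),n(b-d)); print((a+b+c+d)/4, ray('wrist',(315.25,234.5),.066))
v=(a-c)+(b-d); h=np.arctan2(v[1],v[0]); w=b-a+d-c; print(h,np.arctan2(w[1],w[0])+np.pi/2,head())
go(ray('wrist',(315.25,234.5),.066),h,.006+.030+.180)
E
```

```text
0.030683141091081945 0.02879970833906428 0.10342298360381719 0.10189719727623614
[ 0.5374 -0.2105  0.066 ] [ 0.5357 -0.2132  0.066 ]
1.0908460422941657 1.1023601139617136 1.2029301673074122
turn 0.112 shift x,y -5.308405869615647 3.490789064913501 down 188.58182937767035 3.1167
```

```bash
python3 -m creep '[[[0,0,0,0.108,1],[-5.3,3.5,30,0,1],[0,0,38,0,1],[0,0,38,0,1],[0,0,38,0,1],[0,0,28,0,1],[0,0,19,0,1],[0,0,0,0,1]]]' 25
python3 -m creep '[[[0,0,0,0,0],[0,0,0,0,0],[0,0,0,0,0],[0,0,0,0,0],[0,0,0,0,0],[0,0,0,0,0],[0,0,0,0,0],[0,0,0,0,0]]]'
```

```text
clock: 3.78
tcp_pos: [0.5332, -0.2122, 0.2087]
tool_rot: [-0.005, 0.854, 0.52, -0.003]
wrist_force: [-0.5, 1.3, -0.6]
opening: 0.0939
grasp_force: 0.0
clock: 4.45
tcp_pos: [0.537, -0.2123, 0.215]
tool_rot: [0.001, 0.853, 0.521, 0.0]
wrist_force: [-0.7, 0.2, 6.7]
opening: 0.0596
grasp_force: 25.0
```

```bash
python3 -m creep '[[[0,0,-30,0,0],[0,0,-30,0,0],[0,0,-20,0,0],[28.6,-21.7,0,0,0],[28.6,-21.7,0,0,0],[28.6,-21.7,0,0,0],[28.6,-21.7,0,0,0],[28.6,-21.7,0,0,0],[28.6,-21.7,0,0,0],[0,0,30,0,0],[0,0,25,0,0],[0,0,15,0,0]]]'
python3 -m creep '[[[0,0,8,0,0],[0,0,4,0,0],[0,0,0,0,0],[0,0,0,0,0]]]'
```

```text
clock: 5.45
tcp_pos: [0.4973, 0.0015, 0.221]
tool_rot: [-0.001, 0.853, 0.522, -0.002]
wrist_force: [-1.1, 0.3, -2.9]
opening: 0.06
grasp_force: 25.0
clock: 5.78
tcp_pos: [0.4995, -0.0003, 0.2122]
tool_rot: [0.0, 0.853, 0.521, 0.0]
wrist_force: [0.0, 0.9, -3.0]
opening: 0.0597
grasp_force: 25.0
```

```bash
python3 -m creep '[[[0,0,2,0,0],[0,0,1,0,0],[0,0,0,0,0],[0,0,0,0,0]]]'
python3 - <<'E'
from h import *
print(env.get_state()['tcp_pos'])
E
```

```text
clock: 6.12
tcp_pos: [0.4992, -0.0001, 0.2091]
tool_rot: [0.0, 0.853, 0.521, 0.0]
wrist_force: [0.8, -1.0, -3.9]
opening: 0.0602
grasp_force: 25.0
[ 4.99236330e-01 -1.38663798e-04  2.09110093e-01]
```

```bash
python3 -m creep '[[[0,0,1,0,0],[0,0,0.5,0,0],[0,0,0,0,0],[0,0,0,0,0]]]'
```

```text
clock: 6.45
tcp_pos: [0.4994, -0.0001, 0.209]
tool_rot: [0.0, 0.853, 0.521, 0.0]
wrist_force: [-4.7, -0.6, 9.0]
opening: 0.0601
grasp_force: 25.0
```

```bash
python3 -m creep '[[[0,0,0,0,1],[0,0,0,0,1],[0,0,0,0,1],[0,0,0,0,1],[0,0,-20,0,1],[0,0,-40,0,1],[0,0,-40,0,1],[0,0,-40,0,1],[0,0,-40,0,1],[0,0,-15,0,1]]]'
python3 -m creep '[[[0,0,0,-0.0955,1],[0,0,0,-0.0955,1],[0,0,0,-0.0955,1],[0,0,0,-0.0955,1],[34,3.5,0,0,1],[34,3.5,0,0,1],[34,3.5,0,0,1],[34,3.5,0,0,1],[34,3.5,0,0,1],[33,3.5,0,0,1],[0,0,0,0,1],[0,0,0,0,1]]]'
python3 - <<'E'
from h import *
np.set_printoptions(precision=3,suppress=True)
im=shot('wrist','w2.png'); s=env.get_state(); print(s['tcp_pos'],head())
for q,z in dict(blue_center=.048,jig_corner=.018,blue=.018).items():
    for r in models.pinpoint('wrist',q): print(q,np.array(r['point']),round(r['confidence'],2),ray('wrist',r['point'],z))
E
```

```text
clock: 7.28
tcp_pos: [0.5004, -0.0002, 0.4088]
tool_rot: [0.004, 0.853, 0.521, 0.004]
wrist_force: [1.5, -0.9, 0.6]
opening: 0.0943
grasp_force: 0.0
clock: 8.28
tcp_pos: [0.5385, 0.2017, 0.4016]
tool_rot: [-0.0, 0.738, 0.675, -0.0]
wrist_force: [-0.2, -0.4, 0.1]
opening: 0.094
grasp_force: 0.0
[0.538 0.201 0.402] 1.4802638634289063
blue_center [161.2 295.1] 0.89 [0.373 0.14  0.048]
blue_center [311.3 221. ] 0.68 [0.538 0.204 0.048]
jig_corner [432.3 134. ] 0.89 [0.668 0.276 0.018]
blue [312. 212.] 0.91 [0.539 0.207 0.018]
blue [174.3 290.3] 0.81 [0.374 0.132 0.018]
```

View pics/w2.png

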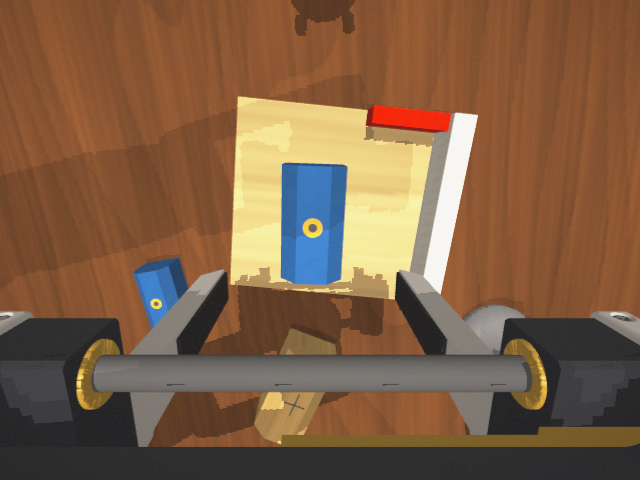

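The wrist view shows the blue bush at (312,228), the red stop at (410,118), the fence face running from about (435,133) to (411,290), and the parked pale plinth at (295,385). I'll crop to get the jig edges.

```bash
python3 - <<'E'
from h import *
im=cv2.imread('pics/w2.png')[95:300,270:480]
cv2.imwrite('pics/w2c.png',cv2.resize(im,None,fx=2.9,fy=2.9,interpolation=cv2.INTER_CUBIC))
E
```

```text
(no output)
```

View pics/w2c.png

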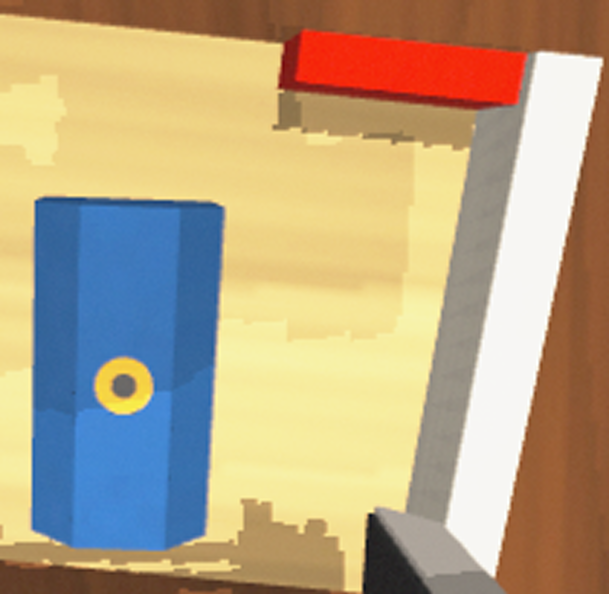

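```bash
python3 - <<'E'
from h import *
np.set_printoptions(precision=4,suppress=True)
f=lambda p,z: ray('wrist',(270+p[0]/2.9,95+p[1]/2.9),z)
ang=lambda a,b: np.arctan2(*(b-a)[1::-1])
F=[f((406,510),.018),f((476,108),.018)]; G=[f((446,522),.063),f((535,55),.063)]
S=[f((281,90),.056),f((519,104),.056)]
print('fence base',F,ang(*F),'top',G,ang(*G)); print('stop in',S,ang(*S)+np.pi/2,np.linalg.norm(S[1]-S[0]))
a,b,c,d=[f(p,.078) for p in [(78,207),(180,208),(73,548),(166,550)]]; n=np.linalg.norm
print(n(a-b),n(c-d),n(a-c),n(b-d)); v=a-c+b-d; w=b-a+d-c
h=np.arctan2(v[1],v[0]); print(h,np.arctan2(w[1],w[0])+np.pi/2)
ctr=f((124,386),.078); print('blue',ctr,(a+b+c+d)/4)
hf=(ang(*F)+ang(*G)+ang(*S)+np.pi/2)/3; ex=np.array([np.sin(hf),-np.cos(hf)]); ey=np.array([np.cos(hf),np.sin(hf)])
x0=np.mean([p[:2]@ex for p in F+G]); y0=np.mean([p[:2]@ey for p in S])
print('hf',hf,[p[:2]@ex for p in F+G],'corner',x0*ex+y0*ey,'blue in jig',ctr[:2]@ex-x0,ctr[:2]@ey-y0)
go(ctr,h,.018+.027+.18+.002)
E
```

```text
fence base [array([0.6422, 0.1303, 0.018 ]), array([0.6696, 0.277 , 0.018 ])] 1.3861493236541986 top [array([0.6435, 0.1423, 0.063 ]), array([0.6718, 0.29  , 0.063 ])] 1.3815123759096297
stop in [array([0.5961, 0.2875, 0.056 ]), array([0.6698, 0.2764, 0.056 ])] 1.420974286233879 0.0745284980077826
0.030451455981684323 0.030373633084481117 0.10902516098086724 0.1094220652633086
1.4508106131152267 1.4607659099041466
blue [0.5392 0.2031 0.078 ] [0.5392 0.2032 0.078 ]
hf 1.3962119952659027 [np.float64(0.6097787237634138), np.float64(0.6112803460486173), np.float64(0.6090257796538113), np.float64(0.6112372269394001)] corner [0.6684 0.2757] blue in jig -0.11463456623578694 -0.09392596700696604
turn 0.027 shift x,y 4.098672173064107 0.1555227276257316 down 174.948656721592 8.4833
```

```bash
python3 -m creep '[[[4.1,0,20,0.025,1],[0,0,35,0,1],[0,0,35,0,1],[0,0,35,0,1],[0,0,28,0,1],[0,0,15,0,1],[0,0,7,0,1],[0,0,0,0,1],[0,0,0,0,1]]]' 25
python3 -m creep '[[[0,0,0,0,0],[0,0,0,0,0],[0,0,0,0,0],[0,0,0,0,0],[0,0,0,0,0],[0,0,0,0,0],[0,0,0,0,0]]]'
python3 - <<'E'
from h import *
s=env.get_state(); print(s['tcp_pos'],head()); 
for h in (1.295,1.3,head()): go((.5285,-.2165),h,.215)
E
```

```text
clock: 9.23
tcp_pos: [0.5395, 0.2036, 0.2279]
tool_rot: [0.0, 0.748, 0.664, 0.0]
wrist_force: [0.0, 0.5, -0.7]
opening: 0.0938
grasp_force: 0.0
clock: 9.82
tcp_pos: [0.5391, 0.2044, 0.2276]
tool_rot: [0.0, 0.747, 0.665, 0.0]
wrist_force: [-0.2, -0.6, 2.1]
opening: 0.0595
grasp_force: 25.0
[0.53913502 0.2044106  0.2276077 ] 1.4539416894769095
turn 0.159 shift x,y -407.8998815527573 104.38643247809914 down 12.607699519316922 9.8167
turn 0.154 shift x,y -408.41671280253615 102.3456367405513 down 12.607699519316922 9.8167
turn 0.0 shift x,y -419.2800293772435 38.51100650042835 down 12.607699519316922 9.8167
```

```bash
python3 -m creep '[[[0,0,-20,0,0],[0,0,-30,0,0],[0,0,-30,0.08,0],[0,0,-30,0.08,0],[0,0,0,0,0],[-37.1,9.5,0,0,0],[-37.1,9.5,0,0,0],[-37.1,9.5,0,0,0],[-37.1,9.5,0,0,0],[-37.1,9.5,0,0,0],[-37.1,9.5,0,0,0],[-37.1,9.5,0,0,0]]]'
python3 -m creep '[[[-37.1,9.5,0,0,0],[-37.1,9.5,0,0,0],[-37.1,9.5,0,0,0],[-37.1,9.5,0,0,0],[0,0,0,0,0],[0,0,30,0,0],[0,0,30,0,0],[0,0,30,0,0],[0,0,20,0,0],[0,0,6,0,0],[0,0,0,0,0],[0,0,0,0,0]]]'
python3 - <<'E'
from h import *
go((.5285,-.2165),head(),.2156); print(env.get_state()['tcp_pos'],head(),env.get_state()['wrist_force'])
E
```

```text
clock: 10.82
tcp_pos: [0.5308, -0.0652, 0.3352]
tool_rot: [-0.001, 0.797, 0.603, -0.001]
wrist_force: [0.3, 0.2, -2.9]
opening: 0.0599
grasp_force: 25.0
clock: 11.82
tcp_pos: [0.5278, -0.2165, 0.2205]
tool_rot: [-0.0, 0.798, 0.603, -0.0]
wrist_force: [0.7, -0.5, -2.7]
opening: 0.06
grasp_force: 25.0
turn 0.0 shift x,y 0.23722821281290465 0.6853858997900647 down 4.873797595432716 11.8167
[ 0.5277759  -0.21654131  0.2204738 ] 1.2945604478842854 [ 0.72887408 -0.52657256 -2.69524445]
```

```bash
python3 -m creep '[[[0,0,3,0,0],[0,0,1.5,0,0],[0,0,1,0,0],[0,0,0,0,0],[0,0,0,0,0]]]'
```

```text
clock: 12.23
tcp_pos: [0.528, -0.2169, 0.216]
tool_rot: [0.0, 0.798, 0.603, 0.0]
wrist_force: [0.2, 1.1, -2.5]
opening: 0.0601
grasp_force: 25.0
```

```bash
python3 -m creep '[[[0,0,0.8,0,0],[0,0,0,0,0],[0,0,0,0,0]]]'
```

```text
clock: 12.48
tcp_pos: [0.5281, -0.217, 0.2156]
tool_rot: [0.0, 0.798, 0.603, 0.0]
wrist_force: [-1.6, 0.2, 3.0]
opening: 0.06
grasp_force: 25.0
```

```bash
python3 -m creep '[[[0,0,0,0,1],[0,0,0,0,1],[0,0,0,0,1],[0,0,0,0,1],[0,0,-20,0,1],[0,0,-35,0,1],[0,0,-35,0.1,1],[0,0,-30,0.099,1],[0,0,0,0,1],[0,0,0,0,1]]]'
python3 -m creep '[[[30,-20.8,0,0,1],[30,-20.8,0,0,1],[30,-20.8,0,0,1],[30,-20.8,0,0,1],[30,-20.8,0,0,1],[30,-20.8,0,0,1],[0,0,0,0,1],[0,0,0,0,1]]]'
python3 - <<'E'
from h import *
np.set_printoptions(precision=4,suppress=True)
print(env.get_state()['tcp_pos'],head()); go((.4994,-.0001),1.096,.209)
shot('top','top1.png')
im=cv2.imread('pics/top1.png'); cv2.imwrite('pics/top1c.png',cv2.resize(im[180:300,180:440],None,fx=3,fy=3,interpolation=cv2.INTER_CUBIC))
for q,z in dict(blue_center=.036,mat_top=.006).items():
    for r in models.pinpoint('top',q): print(q,np.array(r['point']),ray('top',r['point'],z))
E
```

```text
clock: 13.32
tcp_pos: [0.5287, -0.2172, 0.3375]
tool_rot: [0.003, 0.854, 0.521, 0.001]
wrist_force: [-0.4, -0.1, -0.8]
opening: 0.094
grasp_force: 0.0
clock: 13.98
tcp_pos: [0.4983, 0.0021, 0.3328]
tool_rot: [-0.001, 0.853, 0.522, -0.002]
wrist_force: [1.1, -1.1, 0.3]
opening: 0.0938
grasp_force: 0.0
[0.4983 0.0021 0.3328] 1.0994665306650004
turn 0.003 shift x,y -1.4883947133879614 1.983740818411373 down 123.81422465760203 13.9833
blue_center [396.5 245.5] [ 0.5309 -0.2106  0.036 ]
blue_center [270.2 322.3] [0.3545 0.1358 0.036 ]
mat_top [490.5 245.3] [ 0.5178 -0.4694  0.006 ]
mat_top [398.3 248.9] [ 0.5268 -0.219   0.006 ]
```

View pics/top1c.png

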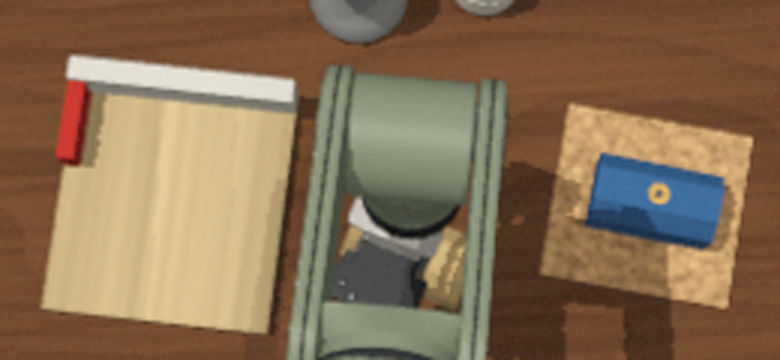

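The blue plinth stands on the mat with its bush at crop (659,193), the jig board is empty, and the pale plinth is under the gripper. I'll grip the pale one.

```bash
python3 -m creep '[[[-2,2,20,0.003,1],[0,0,35,0,1],[0,0,30,0,1],[0,0,22,0,1],[0,0,12,0,1],[0,0,4.5,0,1],[0,0,0,0,1],[0,0,0,0,1]]]' 25
python3 -m creep '[[[0,0,0,0,0],[0,0,0,0,0],[0,0,0,0,0],[0,0,0,0,0],[0,0,0,0,0],[0,0,0,0,0],[0,0,0,0,0]]]'
python3 - <<'E'
from h import *
np.set_printoptions(precision=4,suppress=True)
print('bush', ray('top',(180+659/3,180+193/3),.066))
print(env.get_state()['tcp_pos'],head())
hf=1.385; ex=np.array([np.sin(hf),-np.cos(hf)]); ey=np.array([np.cos(hf),np.sin(hf)])
c=np.array([.669,.276]); t=c+ex*(-.030-.021)+ey*(-.055-.005); print(t); go(t,hf,.209+.018)
E
```

```text
clock: 14.8
tcp_pos: [0.5008, -0.0033, 0.2117]
tool_rot: [0.0, 0.855, 0.519, 0.0]
wrist_force: [0.5, 0.1, 0.1]
opening: 0.0941
grasp_force: 0.0
clock: 15.38
tcp_pos: [0.5, -0.002, 0.2116]
tool_rot: [-0.001, 0.855, 0.519, -0.0]
wrist_force: [-3.2, 1.1, 5.3]
opening: 0.0597
grasp_force: 25.0
bush [ 0.5278 -0.2146  0.066 ]
[ 0.5    -0.002   0.2116] 1.0919718970411092
[0.6078 0.2265]
turn -0.293 shift x,y 244.47738502710675 63.75826348691298 down -15.360876488507063 15.3833
```

```bash
python3 -m creep '[[[0,0,-20,0,0],[0,0,-35,-0.098,0],[0,0,-35,-0.098,0],[0,0,0,-0.097,0],[0,0,0,0,0],[34.9,9.1,0,0,0],[34.9,9.1,0,0,0],[34.9,9.1,0,0,0],[34.9,9.1,0,0,0],[34.9,9.1,0,0,0],[34.9,9.1,0,0,0],[34.9,9.1,0,0,0]]]'
python3 -m creep '[[[0,0,0,0,0],[0,0,0,0,0],[0,0,0,0,0]]]'
python3 - <<'E'
from h import *
np.set_printoptions(precision=4,suppress=True)
print(env.get_state()['tcp_pos'],head()); go((.6078,.2265),1.385,.2296)
shot('wrist','w3.png')
im=cv2.imread('pics/w3.png');cv2.imwrite('pics/w3c.png',cv2.resize(im[60:350,200:520],None,fx=2,fy=2,interpolation=cv2.INTER_CUBIC))
for r in models.pinpoint('wrist','jig_corner'): print(r,ray('wrist',r['point'],.018))
E
```

```text
clock: 16.38
tcp_pos: [0.6076, 0.2275, 0.2982]
tool_rot: [-0.001, 0.771, 0.637, -0.002]
wrist_force: [1.7, -1.1, -2.0]
opening: 0.0601
grasp_force: 25.0
clock: 16.63
tcp_pos: [0.6071, 0.2257, 0.2987]
tool_rot: [-0.001, 0.77, 0.638, -0.002]
wrist_force: [-0.5, -0.0, -3.1]
opening: 0.06
grasp_force: 25.0
[0.6071 0.2257 0.2987] 1.3840150137735696
turn -0.001 shift x,y 0.9555546756222141 0.5595093401510378 down 69.12654002411148 16.6333
{'point': [380.8, 161.7], 'confidence': 0.85} [0.6684 0.2781 0.018 ]
```

View pics/w3c.png

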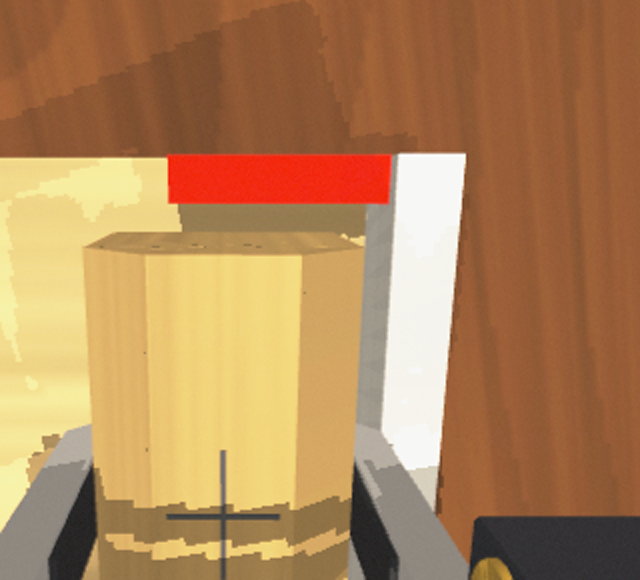

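The held pale plinth is square to the fence. Its flat-top front corners are at crop (147,253) and (302,255), the stop edge is at row 203, and the fence's inner top edge runs from (397,153) to (383,430).

```bash
python3 - <<'E'
from h import *
np.set_printoptions(precision=4,suppress=True)
hf=head(); ex=np.array([np.sin(hf),-np.cos(hf)]); ey=np.array([np.cos(hf),np.sin(hf)]); t=env.get_state()['tcp_pos'][:2]
f=lambda x,y,z:[1000*((ray('wrist',(200+x/2,60+y/2),z)[:2]-t)@e) for e in (ey,ex)]
print('rel tcp, mm (tool x, tool y)')
for n,p in dict(topL=(147,253,.147),topR=(302,255,.147),cross=(223,516,.147),stopL=(168,203,.056),stopR=(390,203,.056),fenceA=(397,153,.063),fenceB=(383,430,.063),fenceC=(367,203,.018)).items(): print(n,np.round(f(*p),1))
E
```

```text
rel tcp, mm (tool x, tool y)
topL [ 59.2 -15.6]
topR [58.8 14. ]
cross [ 3.9 -1.1]
stopL [ 65.3 -18.8]
stopR [65.3 51.6]
fenceA [80.2 51.1]
fenceB [-8.5 52.2]
fenceC [64. 52.]
```

```bash
python3 -m creep '[[[0,0,20,0,0],[0,0,22,0,0],[0,0,15,0,0],[0,0,7,0,0],[0,0,2.5,0,0],[0,0,0,0,0],[0,0,0,0,0]]]'
```

```text
clock: 17.32
tcp_pos: [0.6086, 0.2256, 0.236]
tool_rot: [0.0, 0.77, 0.638, 0.001]
wrist_force: [0.6, -0.6, -2.3]
opening: 0.0602
grasp_force: 25.0
```

```bash
python3 -m creep '[[[0,-0.5,3,0,0],[0,0,1.8,0,0],[0,0,0.7,0,0],[0,0,0,0,0],[0,0,0,0,0]]]'
```

```text
clock: 17.73
tcp_pos: [0.6077, 0.2262, 0.2298]
tool_rot: [0.0, 0.77, 0.638, 0.0]
wrist_force: [0.3, -0.9, -2.0]
opening: 0.0597
grasp_force: 25.0
```

```bash
python3 -m creep '[[[0,0,0.8,0,0],[0,0,0,0,0],[0,0,0,0,0]]]'
```

```text
clock: 17.98
tcp_pos: [0.6078, 0.2262, 0.2297]
tool_rot: [0.0, 0.77, 0.638, 0.0]
wrist_force: [-2.1, -0.9, 5.0]
opening: 0.0595
grasp_force: 25.0
```

```bash
python3 -m creep '[[[0,0,0,0,0.74],[0,0,0,0,0.74],[0,0,0,0,0.74],[0,0,0,0,0.74],[0,0,-10,0,0.74],[0,0,-25,0,0.74],[0,0,-30,0,0.74],[0,0,-25,0,0.74],[0,0,0,0,0.74],[0,0,0,0,0.74]]]'
python3 - <<'E'
from h import *
np.set_printoptions(precision=4,suppress=True)
s=env.get_state(); print(s['tcp_pos'],head(),s['wrist_force'])
shot('wrist','w4.png')
im=cv2.imread('pics/w4.png');cv2.imwrite('pics/w4c.png',cv2.resize(im[60:350,200:520],None,fx=2,fy=2,interpolation=cv2.INTER_CUBIC))
E
```

```text
clock: 18.82
tcp_pos: [0.6084, 0.2263, 0.3216]
tool_rot: [0.001, 0.77, 0.638, 0.003]
wrist_force: [0.3, -0.5, -0.6]
opening: 0.0695
grasp_force: 0.0
[0.6084 0.2263 0.3216] 1.3848519699233885 [ 0.2595 -0.4678 -0.6238]
```

View pics/w4c.png

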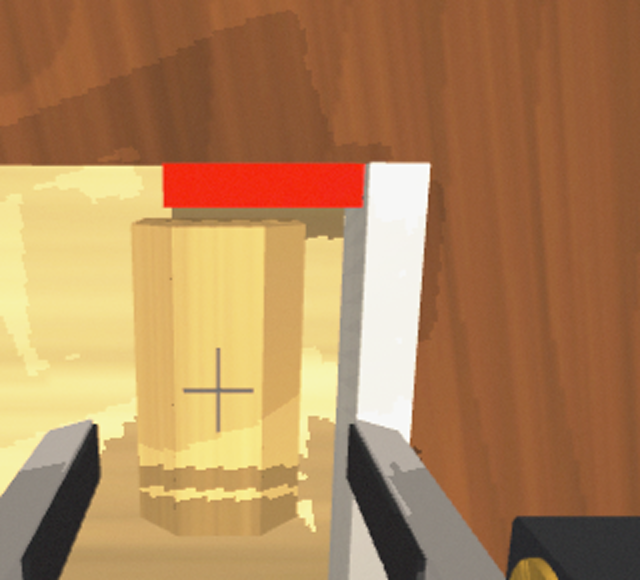

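The pale plinth stands released, about 6 mm from the stop and roughly 20 mm from the fence, with its cross at crop (218,390). Now I shut the fingers and go to the near bevel.

```bash
python3 - <<'E'
from h import *
hf=head(); ex=np.array([np.sin(hf),-np.cos(hf)]); ey=np.array([np.cos(hf),np.sin(hf)]); t=env.get_state()['tcp_pos'][:2]
f=lambda x,y,z:[1000*((ray('wrist',(200+x/2,60+y/2),z)[:2]-t)@e) for e in (ey,ex)]
for n,p in dict(topL=(172,230,.078),topR=(267,230,.078),nearL=(178,534,.078),nearR=(262,534,.078),cross=(218,390,.078),stopL=(163,207,.056),stopR=(364,207,.056),fenceA=(370,164,.063),fenceB=(357,430,.063)).items(): print(n,np.round(f(*p),1))
E
python3 -m creep '[[[0,0,0,0,0],[0,-25,0,0,0],[0,-27,0,0,0],[0,0,0,0,0],[0,0,0,0,0],[0,0,0,0,0],[0,0,0,0,0],[0,0,0,0,0]]]' 60
```

```text
topL [ 57.6 -16.5]
topR [57.6 13.6]
nearL [-49.  -16.4]
nearR [-49.1  13.5]
cross [ 4.6 -2.1]
stopL [ 63.9 -21.1]
stopR [63.8 48.3]
fenceA [78.  48.2]
fenceB [-15.4  48.5]
clock: 19.53
tcp_pos: [0.5574, 0.2355, 0.3184]
tool_rot: [0.0, 0.77, 0.638, 0.0]
wrist_force: [-0.0, 0.7, -0.9]
opening: 0.0203
grasp_force: 0.0
```

```bash
python3 -m creep '[[[4,0,10,0,0],[0,0,20,0,0],[0,0,14,0,0],[0,0,6.5,0,0],[0,0,0,0,0],[0,0,0,0,0]]]'
python3 -m creep '[[[0,2.5,0,0,0],[0,2.5,0,0,0],[0,2,0,0,0],[0,1,0,0,0],[0,1,0,0,0],[0,0,0,0,0],[0,0,0,0,0]]]'
python3 - <<'E'
from h import *
s=env.get_state(); print(s['tcp_pos'],head(),s['wrist_force'],s['opening'])
E
```

```text
clock: 20.03
tcp_pos: [0.5574, 0.2396, 0.2675]
tool_rot: [-0.0, 0.77, 0.638, -0.0]
wrist_force: [0.4, -0.9, 0.2]
opening: 0.0005
grasp_force: 0.0
clock: 20.62
tcp_pos: [0.5661, 0.2379, 0.2682]
tool_rot: [-0.0, 0.77, 0.638, 0.0]
wrist_force: [-0.1, -0.7, 0.3]
opening: 0.0005
grasp_force: 0.0
[0.56611474 0.23790475 0.2681534 ] 1.3846938800427806 [-0.08438481 -0.73692937  0.27046958] 0.0005171312882140412
```

```bash
python3 -m creep '[[[0,0,1.5,0,0],[0,1,1,0,0],[0,1,0,0,0],[0,0.5,0,0,0],[0,0,0,0,0],[0,0,0,0,0]]]'
python3 -m creep '[[[0,1,0,0,0],[0,1,0,0,0],[0,0,0,0,0],[0,0,0,0,0]]]'
```

```text
clock: 21.12
tcp_pos: [0.5686, 0.2375, 0.2655]
tool_rot: [-0.0, 0.77, 0.638, -0.0]
wrist_force: [0.2, 0.0, 0.3]
opening: 0.0005
grasp_force: 0.0
clock: 21.45
tcp_pos: [0.5706, 0.2371, 0.2656]
tool_rot: [0.0, 0.77, 0.638, 0.0]
wrist_force: [0.0, 0.4, -0.6]
opening: 0.0007
grasp_force: 0.0
```

```bash
python3 -m creep '[[[0,1,0,0,0],[0,1,0,0,0],[0,1,0,0,0],[0,1,0,0,0],[0,0,0,0,0],[0,0,0,0,0]]]'
python3 - <<'E'
from h import *
np.set_printoptions(precision=4,suppress=True)
s=env.get_state(); print(s['tcp_pos'],head(),s['wrist_force'])
shot('wrist','w5.png')
im=cv2.imread('pics/w5.png');cv2.imwrite('pics/w5c.png',cv2.resize(im[60:350,200:520],None,fx=2,fy=2,interpolation=cv2.INTER_CUBIC))
E
```

```text
clock: 21.95
tcp_pos: [0.5745, 0.2363, 0.2656]
tool_rot: [0.0, 0.77, 0.638, 0.0]
wrist_force: [0.1, -0.2, -0.6]
opening: 0.0004
grasp_force: 0.0
[0.5745 0.2363 0.2656] 1.3847462697450161 [ 0.1328 -0.2042 -0.5845]
```

View pics/w5c.png

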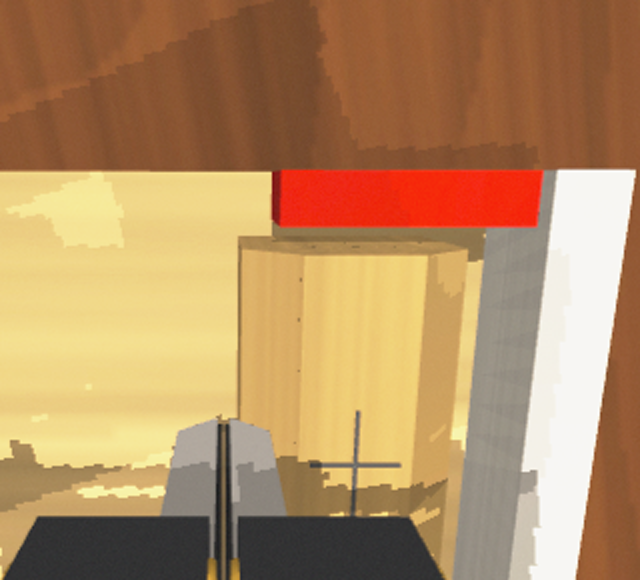

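```bash
python3 - <<'E'
from h import *
hf=head(); ex=np.array([np.sin(hf),-np.cos(hf)]); ey=np.array([np.cos(hf),np.sin(hf)]); t=env.get_state()['tcp_pos'][:2]
f=lambda x,y,z:[1000*((ray('wrist',(200+x/2,60+y/2),z)[:2]-t)@e) for e in (ey,ex)]
for n,p in dict(topL=(303,254,.078),topR=(428,254,.078),cross=(358,465,.078),lowL=(240,248,.063),lowR=(467,250,.063),stopL=(272,227,.056),stopR=(538,227,.056),fenceA=(557,170,.063),fenceB=(520,480,.063),tipL=(178,430,.0666),tipR=(272,430,.0666)).items(): print(n,np.round(f(*p),1))
E
```

```text
topL [55.6 18.6]
topR [55.6 48.8]
cross [ 0.7 34.6]
lowL [55.6  3.8]
lowR [55.  63.4]
stopL [60.5 12.6]
stopR [60.5 84.5]
fenceA [75.3 84.5]
fenceB [-10.5  84.5]
tipL [  6.1 -13.1]
tipR [ 6.1 12.8]
```

```bash
python3 -m creep '[[[0,1,0,0,0],[0,1,0,0,0],[0,1,0,0,0],[0,1,0,0,0],[0,0,0,0,0],[0,0,0,0,0]]]'
python3 -m creep '[[[0,1,0,0,0],[0,1,0,0,0],[0,1,0,0,0],[0,1,0,0,0],[0,0,0,0,0],[0,0,0,0,0]]]'
python3 - <<'E'
from h import *
hf=head();e=np.array([np.sin(hf),-np.cos(hf)])
s=env.get_state();print(s['tcp_pos'],s['wrist_force'])
read_camera('wrist'); 
for q,z in (('pale_center',.048),('jig_corner',.018)):
    for r in models.pinpoint('wrist',q): print(q,r,1000*(ray('wrist',r['point'],z)[:2]-s['tcp_pos'][:2])@e)
E
```

```text
clock: 22.5
tcp_pos: [0.5784, 0.2356, 0.2655]
tool_rot: [-0.0, 0.77, 0.638, -0.0]
wrist_force: [-0.0, 0.2, -0.2]
opening: 0.0001
grasp_force: 0.0
clock: 23.0
tcp_pos: [0.5823, 0.2349, 0.2655]
tool_rot: [-0.0, 0.77, 0.638, -0.0]
wrist_force: [-1.2, 0.6, 0.3]
opening: 0.0004
grasp_force: 0.6
[0.58232325 0.23489892 0.2655008 ] [-1.17117948  0.57607761  0.31595202]
pale_center {'point': [359.4, 269.9], 'confidence': 0.75} 28.35105727820505
jig_corner {'point': [430.8, 171.5], 'confidence': 0.87} 76.73751255302246
```

```bash
python3 - <<'E'
from h import *
p=camera_params('wrist');K=np.array(p['mtx']);T=np.array(p['tool_from_camera'])
for c in [(223,418),(178,432),(272,432),(215,421),(163,500),(283,500)]:
    d=T[:3,:3]@np.linalg.inv(K)@[200+c[0]/2,60+c[1]/2,1]; o=T[:3,3]
    for x in (.008,): print(c,1000*(o+d*(x-o[0])/d[0]))
im=read_camera('wrist')[235:320,255:365,::-1];cv2.imwrite('pics/w6c.png',cv2.resize(im,None,fx=6,fy=6,interpolation=cv2.INTER_CUBIC))
E
```

```text
(223, 418) [  8.          -0.67589927 203.47156889]
(178, 432) [  8.         -12.64528612 192.45226365]
(272, 432) [  8.          12.35579714 192.43400093]
(215, 421) [  8.          -2.90032323 201.00277425]
(163, 500) [  8.         -13.25262265 152.56740458]
(283, 500) [  8.          11.90263139 152.55709791]
```

View pics/w6c.png

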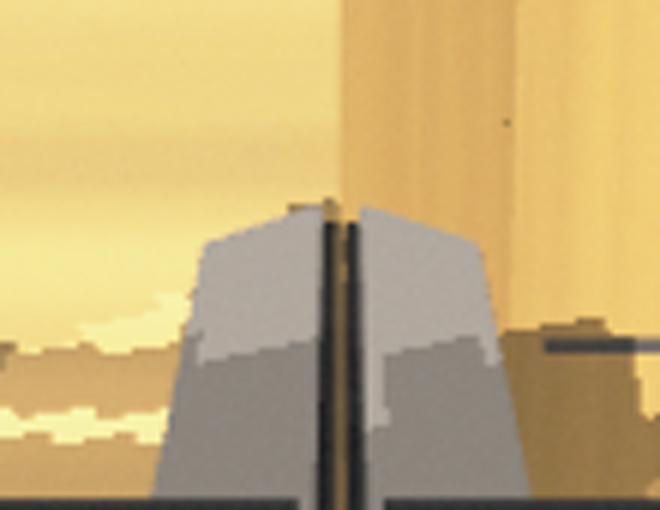

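The fingertips have roughly 40–45° chamfers, which lie nearly parallel to the bevel. I'll drop a little lower, then slide the plinth to the fence.

```bash
python3 -m creep '[[[0,-3,0,0,0],[0,-1,1,0,0],[0,0,1.5,0,0],[0,0,0,0,0],[0,1.5,0,0,0],[0,1.5,0,0,0],[0,1.5,0,0,0],[0,1.5,0,0,0],[0,0,0,0,0],[0,0,0,0,0]]]'
python3 -m creep '[[[0,1.5,0,0,0],[0,1.5,0,0,0],[0,1.5,0,0,0],[0,1.5,0,0,0],[0,1.5,0,0,0],[0,1.5,0,0,0],[0,0,0,0,0],[0,0,0,0,0]]]'
```

```text
clock: 24.03
tcp_pos: [0.5846, 0.2344, 0.2631]
tool_rot: [0.0, 0.77, 0.638, 0.0]
wrist_force: [0.4, -0.3, 0.3]
opening: 0.0001
grasp_force: 0.0
clock: 24.7
tcp_pos: [0.5934, 0.2328, 0.2632]
tool_rot: [0.0, 0.77, 0.638, 0.0]
wrist_force: [0.3, 1.6, 0.4]
opening: 0.0005
grasp_force: 0.2
```

```bash
python3 -m creep '[[[0,1,0,0,0],[0,1,0,0,0],[0,1,0,0,0],[0,1,0,0,0],[0,0,0,0,0],[0,0,0,0,0]]]'
python3 - <<'E'
from h import *
hf=head();e=np.array([np.sin(hf),-np.cos(hf)])
s=env.get_state();print(s['tcp_pos'],s['wrist_force'])
shot('wrist','w7.png')
for q,z in (('pale_center',.048),('jig_corner',.018)):
    for r in models.pinpoint('wrist',q): print(q,r,1000*(ray('wrist',r['point'],z)[:2]-s['tcp_pos'][:2])@e)
E
```

```text
clock: 25.2
tcp_pos: [0.5972, 0.2321, 0.2631]
tool_rot: [0.0, 0.77, 0.638, 0.0]
wrist_force: [-1.0, 0.2, 1.3]
opening: 0.0004
grasp_force: 0.9
[0.59718509 0.23210041 0.26312516] [-1.01289615  0.15326981  1.33517497]
pale_center {'point': [362.7, 272.4], 'confidence': 0.72} 30.19842666209785
jig_corner {'point': [408.1, 171.4], 'confidence': 0.94} 61.58039054975558
```

```bash
python3 -m creep '[[[0,0.7,0,0,0],[0,0.7,0,0,0],[0,0.6,0,0,0],[0,0,0,0,0],[0,0,0,0,0]]]'
python3 -m creep '[[[0,0.5,0,0,0],[0,0.5,0,0,0],[0,0,0,0,0],[0,0,0,0,0]]]'
```

```text
clock: 25.77
tcp_pos: [0.5983, 0.232, 0.2631]
tool_rot: [-0.001, 0.77, 0.638, -0.001]
wrist_force: [-4.4, 0.7, 5.1]
opening: 0.0003
grasp_force: 3.6
clock: 26.1
tcp_pos: [0.5987, 0.232, 0.2632]
tool_rot: [-0.002, 0.77, 0.638, -0.002]
wrist_force: [-6.7, -0.2, 6.0]
opening: 0.0007
grasp_force: 5.0
```

```bash
python3 -m creep '[[[0,0.5,0.2,0,0],[0,0.5,0.2,0,0],[0,0,0,0,0],[0,0,0,0,0]]]'
```

```text
clock: 26.43
tcp_pos: [0.5991, 0.232, 0.2631]
tool_rot: [-0.002, 0.77, 0.639, -0.003]
wrist_force: [-10.4, 1.0, 9.9]
opening: 0.0004
grasp_force: 7.2
```

```bash
python3 -m creep '[[[0,0.6,0.2,0,0],[0,0.6,0.2,0,0],[0,0,0,0,0],[0,0,0,0,0]]]'
```

```text
clock: 26.77
tcp_pos: [0.5997, 0.232, 0.2631]
tool_rot: [-0.003, 0.77, 0.639, -0.003]
wrist_force: [-13.3, 1.6, 14.1]
opening: 0.0005
grasp_force: 9.7
```

The push is about 19 N at 45°. I'll do one numeric check before handing in.

```bash
python3 - <<'E'
from h import *
np.set_printoptions(precision=4,suppress=True)
hf=1.383;e=np.array([np.sin(hf),-np.cos(hf)]);ey=np.array([np.cos(hf),np.sin(hf)]);c=np.array([.669,.276])
for cam_ in ('wrist','scene','top'):
    read_camera(cam_)
    for q,z in (('pale_center',.048),('jig_corner',.018),('blue_center',.036),('bust_center',.08),('jar_center',.0425),('pot_center',.0425)):
        for r in models.pinpoint(cam_,q)[:2]:
            P=ray(cam_,r['point'],z); print(cam_,q,round(r['confidence'],2),P,(P[:2]-c)@e if q[0] in'pj' else '',(P[:2]-c)@ey if q[0] in'pj' else '')
s=env.get_state(); print(s['clock'],s['wrist_force'])
E
```

```text
wrist pale_center 0.64 [0.6277 0.2282 0.048 ] -0.031608151068439304 -0.054635471832102246
wrist jig_corner 0.82 [0.6691 0.278  0.018 ] -0.0002643717992674225 0.0019728961356650716
wrist blue_center 0.84 [0.3793 0.1422 0.036 ]  
scene pale_center 0.61 [0.6395 0.2288 0.048 ] -0.020134799396791116 -0.05189372402896152
scene jig_corner 0.73 [0.6676 0.2755 0.018 ] -0.0013309290560039964 -0.0007231244887128332
scene blue_center 0.81 [ 0.5234 -0.2134  0.036 ]  
scene blue_center 0.78 [0.3672 0.1319 0.036 ]  
scene bust_center 0.94 [0.7346 0.039  0.08  ]  
scene bust_center 0.23 [0.6719 0.1435 0.08  ]  
scene jar_center 0.76 [ 0.7576 -0.0871  0.0425] 0.15484196844493936 -0.34021279467168763
scene pot_center 0.87 [0.5587 0.4753 0.0425] -0.14559590677174727 0.17515575119468982
scene pot_center 0.26 [ 0.7578 -0.0801  0.0425] 0.15368187838402772 -0.3332963793669504
top pale_center 0.58 [0.6293 0.226  0.048 ] -0.029681009233332483 -0.056582260258735716
top pale_center 0.4 [ 0.7542 -0.077   0.048 ] 0.14962831220692946 -0.33093033159397167
top blue_center 0.86 [0.3575 0.1281 0.036 ]  
top blue_center 0.81 [ 0.5317 -0.2117  0.036 ]  
top bust_center 0.71 [0.74   0.0416 0.08  ]  
top jar_center 0.63 [ 0.7508 -0.0857  0.0425] 0.14793654469343648 -0.34007021641333257
top pot_center 0.74 [0.5732 0.4617 0.0425] -0.128745427246527 0.1645265992272919
27.8167 [-13.7657   1.4485  14.5854]
```

The centre is 30 mm from the fence, so the plinth is flush, and it sits close to the stop. The bystanders have not moved and the push is steady at about 20 N.

```bash
python3 -c "
from cell import env; print(env.finish_job())"
```

```text
the job is handed in; nothing more can be done
None
```

The plinths are swapped: blue stands mid-mat and pale is held flush to the fence, a few millimetres from the stop, under a steady 45° push of about 20 N; I handed in at about 28 s, but viewed 11 pictures against your limit of 10.

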